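# Change over the jig: bushes in, stuck locating block rocked out

## Task

Set the blue jig up for the next part. Drop the brass bush flat into pocket 1 (one white dot), and only then the bright steel bush into pocket 2 (two white dots), leaving the small black bush and the wooden-coloured jig bar alone. Then take the tight locating block by its red grip and rock it, first over towards the pockets and then away from them, a good six degrees or more each way while its foot stays down in the nest, until both spring plungers let go; lift it out and finish still holding it upright over its nest, its foot about a finger's width above the plunger posts and touching nothing else.

Things in the scene. Friction and masses are not known exactly. Their poses are not given: they have to be found in the camera images.
- jig: Fixed blue base plate, 90 x 236 x 12 mm, screwed to the bench; carries two bush pockets, and a steel nest with two plunger posts. Origin: centre of its underside, at bench level. Its y axis runs along the row: nest at y = +62 mm, pocket 1 at -27 mm, pocket 2 at -87 mm (all at x = 0). It turns up to about 12 degrees about the vertical.
- pocket1 (a point): Mouth centre of pocket 1, level with the plate's top (12 mm above the bench); round, 40 mm wide, 4 mm deep, one white dot beside it.
- pocket2 (a point): Mouth centre of pocket 2, level with the plate's top; round, 36 mm wide, 4 mm deep, two white dots beside it.
- nest (a point): Centre of the nest's floor, 12 mm above the bench, where the block's foot stands at the start; axes as the jig's (pockets towards -y). A rim 10 mm high surrounds the foot with 2.5 mm play in y, 1.5 mm in x. Two posts, 28 to 42 mm from here on either side in y (brass plunger heads behind them to 53 mm), rise 36 mm above the floor; each carries a spring plunger.
- plunger_l (a joint): Spring plunger on the nest's +y side: m it is pushed back (0 = fully out, at most 0.009). Its round nose (radius 4 mm, centre 28 mm above the nest floor) reaches 2.5 mm into the groove in the block's side and presses with 4 N, plus 0.8 N per mm pushed back. A straight pull jams on both noses (some 55 N).
- plunger_r (a joint): The same plunger on the -y side. Tilting the block about 0.15 rad to one side, about its lower edge on that side, lifts the other side's groove off its nose; tilting back the other way frees the second; a few mm of lift while tilting help. Then it lifts out against light friction.
- locating_block: Upright block, 26 (x) x 40 (y) x 84 mm high, about 0.2 kg; bare aluminium up to 44 mm, grooved in both y sides at 23 to 33 mm; above, a red grip 26 (x) x 32 mm (y) from 44 to 84 mm. Origin: centre of its underside; z up, y along the jig's y. Grip it across y, fingertips 48 mm or more above the foot to clear the posts when it tilts.
- block_top (a point): Centre of the locating block's top face, 84 mm above its foot.
- brass_bush: Yellow brass ring, 36 mm across, 10 mm high, 0.07 kg, lying flat on the bench; origin: centre of its underside. For pocket 1. It stands 6 mm proud when seated, so hold it by its upper 5 mm.
- steel_bush: Bright grey steel ring, 32 mm across, 9 mm high, 0.06 kg, lying flat; origin: centre of its underside. For pocket 2. It stands 5 mm proud when seated, so hold it by its upper 4 mm.
- black_bush: Bystander: black ring, 24 mm across, 12 mm high, flat on the bench; origin: centre of its underside.
- fixture_bar_3: Bystander: loose wooden-coloured jig bar with two dark pins, 28 x 130 x 24 mm, near the bench's front edge; origin: centre of its underside.

How it is judged:
By the outcome, as a careful person would: the job done as asked, in the order asked, and still so for the second after the job is handed in, while the arm keeps its last pose, push and grip.
It also fails if it takes over 69 s, if anything falls off the work surface, if the arm or the gripper's body presses on something with over 40 N, if the wrist force passes 120 N, or if a joint passes its speed limit or range.

## Robot

A 6-joint arm with a two-finger parallel gripper is mounted at the origin on a cart in front of the work surface, level with it; the furniture and walls round the work are solid. World frame = base frame: x ahead of the robot, y to its left, z up, the work surface at z = 0. Lengths are in m, angles in rad, forces in N, time in s.
With the tool pointing down it reaches from about 0.25 to 0.725 m from the base axis. Payload 4 kg.
Tool frame: the origin (TCP) lies on the centre line of the jaws, within the pads' length; the fingertips stand ahead of it and the grasp point (between the pads) lies 3 mm ahead of it (bot.tcp_to_tips is the z of the fingertips in the tool frame, in m); z points along the fingers, y is the line along which they close (so a half turn about z gives the same grasp; the last joint's range is limited). The gripper opens to 85 mm and grips with 20 to 120 N. Pads are 22 mm wide; open, the fingers measure 114 mm over their backs; the gripper's body (76 mm by 85 mm) begins 54 mm behind the grasp point. The pads swing forward as they close: fully open they stand 13 mm farther back than shut.
Start: joints at [1.129, 0.241, 0.005, 1.335, 0, 1.571], TCP at [0.214, 0.452, 0.253] pointing down, gripper open.
Joint ranges: [-2.72, 2.72], [-1.05, 1.87], [-1.09, 1.28], [-1.99, 2.15], [-1.42, 1.44], [-3.14, 3.14]. Speed limits (rad/s): [2.79, 2.79, 3.14, 3.14, 3.14, 3.14].

## Interface

Orientations are given as a unit quaternion [x, y, z, w].
In Python, from workcell import telemetry, camera, camera_params, ticket, boxes_of, cut_out, spot_point, bot gives the robot as it stands.
- The arm moves only by the shell command python3 -m creep 'ROWS'. ROWS is text: rows parted by semicolons, each of 5 numbers parted by spaces: the opening, from 0 (shut) to 1 (fully open), then the shift along the tool's x, y, z in units of 150 mm (1.0 is 150 mm), then the turn about the tool's z in units of 180 degrees (1.0 is 180 degrees). In form: claw x y z turn; .... A call has 1 to 12 rows; each row is the pose to reach, as a shift and turn from the pose commanded when the call began, along the tool's axes at that moment, turning the shorter way round; what a row does not reach only later rows make up. A row lasts 1/8 s, in which the tool goes at most 62.5 mm and 10.7 degrees, less where a joint would pass 70% of its speed; a pose out of reach is approached as far as the arm can. A call with a number of a shift or a turn outside -1 to 1 is refused whole. A call with a gripper value outside its range is refused whole. The fingers move at their own pace and stop on an object; the grip force is fixed at half the most. Time passes only in rows, so rows that repeat a pose let the fingers close. It gives the time, the measured TCP pose, the force, the opening and the grip force at its end, in the units of the state.
- telemetry.get_obs(): the state, without advancing time (a new reading comes with each control period).
- camera(name): name is "scene" or "side" or "wrist"; returns the picture (480x640x3 uint8, red, green, blue); there is no depth.
- camera_params(name): a dict with "camera_matrix" (3x3 intrinsics, pixels), "k1" (the pictures are not rectified: a ray, as slopes to the right and down, at radius r is drawn at 1 + k1 r^2 times it, then the intrinsics apply), "eye" and "attitude" of the camera in the world. Camera axes: x right, y down, z forward; pixel columns grow to the right and rows downward; lengths in m; the calibration is good to about 2 mm. A picture is of the moment at which its call begins: read the wrist's pose just before it. camera_params takes no time and is no camera call; for the wrist camera it gives the pose at the moment of the call.
- ticket.job_done(): hands the job in; it is judged then, once.
Trained networks look in the newest picture that a camera, given by its name, has taken for a name from the list of things; names that differ only in an ending like _2 or _b are one class to them, and where a whole thing is asked for, a point or a joint stands for the part that bears it (a point fixed in the world has none). Each returns a list of dicts, best first, with "conf" (0 to 1); they miss things now and then, are a little off and sometimes report something else, mostly with a low value. They report only what shows in the picture. A call takes as long as a camera call.
- boxes_of(thing, camera): "at" ([x, y, z] in m, in world coordinates, good to about 4 mm: the middle of the surface that is visible of it).
- cut_out(thing, camera): "pixels" (480x640 bool, what is visible of it).
- spot_point(thing, camera): "at" ([x, y, z] in m, in world coordinates, good to about 4 mm: a listed point, or the origin of a listed thing).
The state is a dict: "clock": time; "joint_pos": joint angles; "joint_vel": joint speeds; "tau": joint torques, N m; "eef_pos": TCP position; "tool_rot": TCP orientation; "ft_force": force on the tool from outside, world axes, zero at the start; "ft_torque": the same for the moment, N m; "grip_width": finger opening in m; "grasp_force": force on a finger pad.
Only numpy, scipy, OpenCV 4.12 (cv2) and the standard library are available. Lean on these libraries where they do the work, as an engineer would, in place of code of your own. Each camera call takes 0.05 s, during which the arm holds its last target. There are 200 camera calls.

## Working session

There is one attempt and no reset: what is moved stays moved. The work goes in short steps, Python scripts to look and compute and a shell command to move; the robot and the scene stay as the last step left them, time stands still between calls to the robot, and variables do not carry over. Pictures are saved under pics/ and viewed, at most 10 in all, crops included, and the job is handed in when it is done.

```bash
mkdir -p pics; ls; cat > h.py <<'E'
import numpy as np, cv2
from scipy.spatial.transform import Rotation as R
from workcell import telemetry, camera, camera_params, ticket, boxes_of, cut_out, spot_point, bot
def snap(c,fn=None):
    im=camera(c)
    if fn: cv2.imwrite('pics/'+fn,im[:,:,::-1])
    return im
def att(p):
    a=np.array(p["attitude"],float)
    return a if a.shape==(3,3) else R.from_quat(a).as_matrix()
def unproj(c,uv,z,p=None):
    p=p or camera_params(c); K=np.array(p["camera_matrix"]); k=p["k1"]
    d=cv2.undistortPoints(np.array([[uv]],float),K,np.array([k,0,0,0.]))[0,0]
    r=att(p)@np.array([d[0],d[1],1]); e=np.array(p["eye"])
    return e+r*(z-e[2])/r[2]
def proj(c,X,p=None):
    p=p or camera_params(c); K=np.array(p["camera_matrix"])
    q=att(p).T@(np.array(X,float)-np.array(p["eye"])); s=q[:2]/q[2]; s=s*(1+p["k1"]*(s@s))
    return (K@[s[0],s[1],1])[:2]
E
python3 - <<'E'
from h import *
print(telemetry.get_obs()); print(bot.tcp_to_tips)
for c in ["scene","side","wrist"]:
    snap(c,c+'0.png'); print(c,camera_params(c))
    for t in ["jig","pocket1","pocket2","nest","locating_block","block_top","brass_bush","steel_bush","black_bush","fixture_bar_3"]:
        r=spot_point(t,c)[:2]; print(t,[(np.round(x["at"],4),round(x["conf"],2)) for x in r])
print(telemetry.get_obs()["clock"])
E
```

```text
pics
{'clock': 0.0, 'joint_pos': array([ 1.12898549e+00,  2.41435251e-01,  3.73079807e-03,  1.33519401e+00,
       -4.27425746e-06,  1.57080066e+00]), 'joint_vel': array([-1.13766547e-05, -5.16610152e-04, -7.81243767e-04, -3.03676425e-04,
       -7.91374577e-04, -7.47059387e-04]), 'tau': array([ 3.12196644e-04, -3.72313356e+01,  2.52409816e+01,  1.66515360e-02,
       -1.27052272e-04, -6.85621586e-06]), 'eef_pos': array([0.21354132, 0.4514639 , 0.25240429]), 'tool_rot': array([ 2.19115120e-01,  9.75698447e-01, -1.02599275e-03, -2.28214821e-04]), 'ft_force': array([ 0.55240413, -0.26661791,  0.08590723]), 'ft_torque': array([ 0.03040431,  0.00063841, -0.01383792]), 'grasp_force': 0.0, 'grip_width': 0.08582932061905887}
0.022
scene {'camera_matrix': array([[501.62047855,   0.        , 315.10952764],
       [  0.        , 501.62047855, 249.54135669],
       [  0.        ,   0.        ,   1.        ]]), 'k1': -0.04651086154909293, 'eye': array([-0.03757397, -0.59401939,  0.53316306]), 'attitude': array([ 0.80533333, -0.31814984,  0.1976646 , -0.459508  ])}
jig [(array([0.6519, 0.0627, 0.
[... 1370 characters left out ...]
ock [(array([0.6512, 0.1239, 0.0115]), 0.75)]
block_top [(array([0.6494, 0.1213, 0.0974]), 0.87)]
brass_bush []
steel_bush [(array([ 0.4454, -0.2232, -0.0009]), 0.64)]
black_bush []
fixture_bar_3 [(array([ 0.3575, -0.179 ,  0.0012]), 0.81)]
wrist {'camera_matrix': array([[418.94837186,   0.        , 313.17511077],
       [  0.        , 418.94837186, 247.83448551],
       [  0.        ,   0.        ,   1.        ]]), 'k1': -0.09527502023061722, 'eye': array([0.15015414, 0.48168738, 0.37330496]), 'attitude': array([0.83625319, 0.53037191, 0.07361886, 0.11817995])}
jig []
pocket1 []
pocket2 []
nest []
locating_block []
block_top []
brass_bush []
steel_bush []
black_bush []
fixture_bar_3 []
1.65
```

View pics/scene0.png

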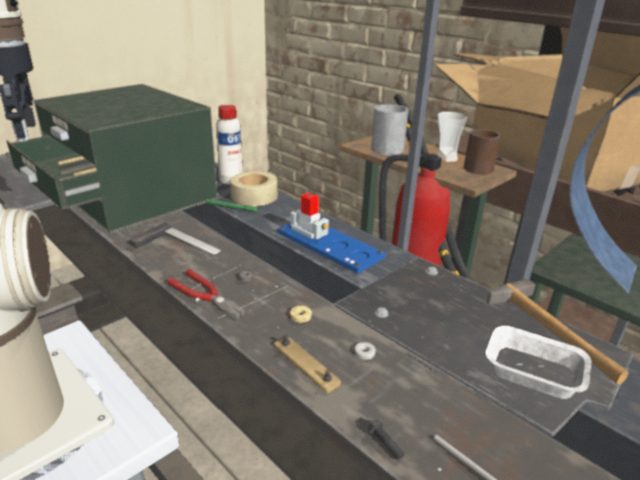

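View pics/side0.png

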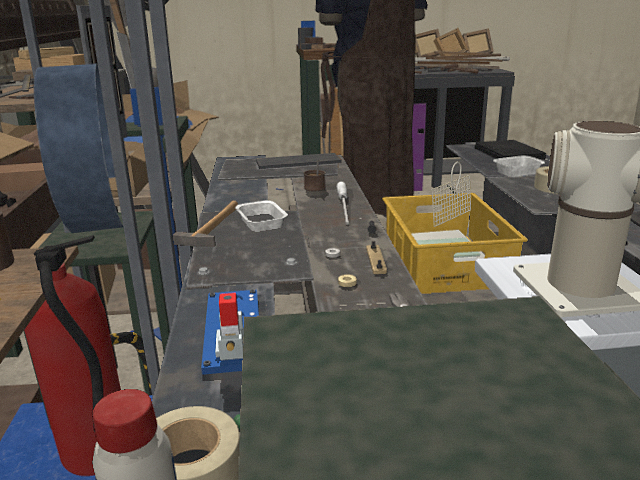

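The scene view shows the brass bush at (300,314), steel at (364,351), the jig at (332,245) with the red block at (310,205) and the bar at (307,363). The networks' positions agree with this. I'll turn the tool so its y lies along the jig's x and go over the brass bush.

```bash
python3 - <<'E'
from h import *
for uv in [(120,218),(215,195),(10,150),(97,205)]: print(uv,unproj("scene",uv,0.0))
E
python3 -m creep '1 -0.456 -0.964 0 0.12; 1 -0.456 -0.964 0 0.24; 1 -0.456 -0.964 0 0.348; 1 -0.456 -0.964 0 0.348; 1 -0.456 -0.964 0 0.348; 1 -0.456 -0.964 0 0.348; 1 -0.456 -0.964 0 0.348'
```

```text
(120, 218) [0.37243299 0.47263793 0.        ]
(215, 195) [0.61576393 0.43765554 0.        ]
(10, 150) [0.3247065 1.1618902 0.       ]
(97, 205) [0.36184212 0.57799295 0.        ]
clock: 2.52
eef_pos: [0.2138, 0.292, 0.2534]
tool_rot: [0.694, 0.72, 0.0, -0.0]
ft_force: [-0.4, -0.3, 0.4]
grip_width: 0.0854
grasp_force: 0.0
```

```bash
python3 -m creep '1 -1 0.68 0 0;1 -1 0.68 0 0;1 -1 0.68 0 0;1 -1 0.68 0 0' >/dev/null;  python3 -m creep '1 -1 0.68 0 0;1 -1 0.68 0 0;1 -1 0.68 0 0;1 -1 0.68 0 0'>/dev/null; python3 -m creep '1 -0.553 0 0.4 0;1 -0.553 0 0.4 0;1 -0.553 0 0.4 0;1 -0.553 0 0.4 0;1 -0.553 0 0.4 0'
cat >> h.py <<'E'
def spot(c,things,f=spot_point):
    for t in things:
        print(t,[(np.round(x["at"],4),round(x["conf"],2)) for x in f(t,c)[:2]])
def ring(c,t,ztop,p):
    """centre of outer ring at top height from the mask's ellipse (mask incl. side: rough)"""
    for m in cut_out(t,c)[:1]:
        cs,_=cv2.findContours(m["pixels"].astype(np.uint8),cv2.RETR_EXTERNAL,cv2.CHAIN_APPROX_NONE)
        k=max(cs,key=cv2.contourArea); pts=np.array([unproj(c,q[0],ztop/2,p)[:2] for q in k])
        (cx,cy),r=cv2.minEnclosingCircle(pts.astype(np.float32)); print(t,'ring',round(cx,4),round(cy,4),'r',round(r,4),'mean',pts.mean(0).round(4),m["conf"])
def to_tool(target):
    o=telemetry.get_obs(); d=np.array(target)-o["eef_pos"]; print('units',np.round(R.from_quat(o["tool_rot"]).inv().apply(d)/.15,3))
E
python3 - <<'E'
from h import *
p=camera_params("wrist"); snap("wrist","w1.png"); spot("wrist",["brass_bush"]); ring("wrist","brass_bush",.01,p)
print(telemetry.get_obs()["eef_pos"],telemetry.get_obs()["clock"])
E
```

```text
clock: 4.15
eef_pos: [0.4319, -0.082, 0.1943]
tool_rot: [0.693, 0.721, 0.001, 0.001]
ft_force: [1.2, -0.2, -0.3]
grip_width: 0.0854
grasp_force: 0.0
brass_bush [(array([ 0.438 , -0.0798, -0.0033]), 0.8)]
brass_bush ring 0.4366 -0.0859 r 0.0191 mean [ 0.436 -0.086] 0.91
[ 0.4317981  -0.08255597  0.1940414 ] 4.3
```

View pics/w1.png

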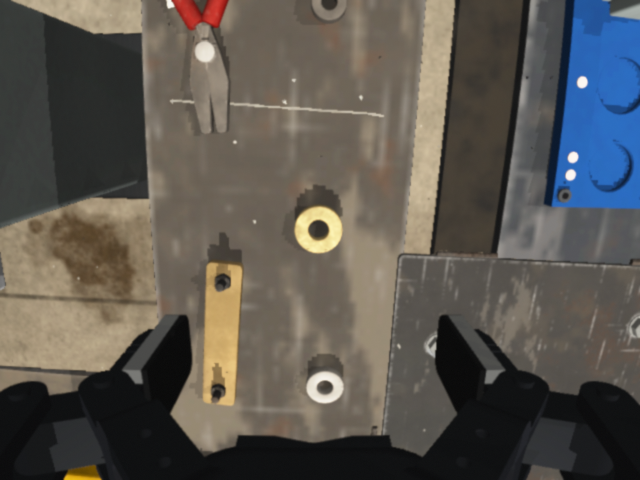

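The wrist picture shows brass at (319,230), steel at (325,388), the bar clear at (222,335), and pockets 1 and 2 at (625,85) and (612,165) with one and two dots. I'll check the tip geometry and work out the shift.

```bash
python3 - <<'E'
from h import *
print([a for a in dir(bot) if a[0]!='_'], bot.tcp_to_tips)
to_tool([.436,-.0855,.045])
E
```

```text
['Unreachable', 'tcp_to_tips'] 0.022
units [-0.021  0.026  0.994]
```

```bash
python3 -m creep '0.58 -0.021 0.026 0.3 0;0.58 -0.021 0.026 0.6 0;0.58 -0.021 0.026 0.85 0;0.58 -0.021 0.026 0.94 0;0.58 -0.021 0.026 0.94 0'
python3 - <<'E'
from h import *
p=camera_params("wrist"); snap("wrist","w2.png"); ring("wrist","brass_bush",.01,p); spot("wrist",["pocket1","pocket2"])
print(telemetry.get_obs()["eef_pos"],telemetry.get_obs()["clock"],bot.tcp_to_tips)
E
```

```text
clock: 4.92
eef_pos: [0.4352, -0.0862, 0.0522]
tool_rot: [0.694, 0.72, -0.0, -0.0]
ft_force: [0.3, 0.0, 0.0]
grip_width: 0.0493
grasp_force: 0.0
brass_bush ring 0.4358 -0.086 r 0.0197 mean [ 0.4357 -0.0859] 0.93
pocket1 []
pocket2 []
[ 0.43681661 -0.08663991  0.05384088] 5.125 0.022
```

View pics/w2.png

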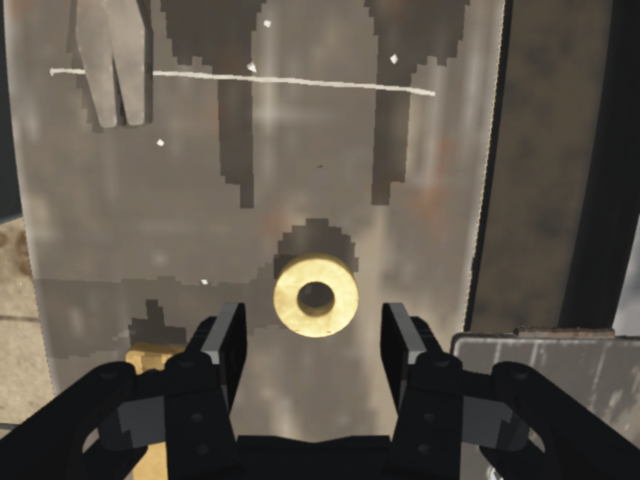

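```bash
python3 -m creep '0.56 0 0 0.1 0;0.56 0 0 0.17 0;0.56 0 0 0.17 0;0.56 0 0 0.17 0'; python3 -m creep '0.56 0 0 0.02 0;0.56 0 0 0.02 0'; python3 -m creep '0.56 0 0 0.02 0;0.56 0 0 0.02 0'
```

```text
clock: 5.62
eef_pos: [0.4357, -0.0865, 0.0272]
tool_rot: [0.694, 0.72, 0.0, 0.0]
ft_force: [0.2, -0.6, -0.8]
grip_width: 0.0478
grasp_force: 0.0
clock: 5.88
eef_pos: [0.4354, -0.0864, 0.0238]
tool_rot: [0.694, 0.72, 0.0, 0.0]
ft_force: [0.6, -0.2, 0.1]
grip_width: 0.0479
grasp_force: 0.0
clock: 6.12
eef_pos: [0.4351, -0.0863, 0.0206]
tool_rot: [0.694, 0.72, -0.0, -0.0]
ft_force: [-0.3, 0.2, 0.3]
grip_width: 0.048
grasp_force: 0.0
```

```bash
python3 -m creep '0.54 0 0 0.013 0;0.54 0 0 0.013 0'; python3 -m creep '0.54 0 0 0.01 0;0.54 0 0 0.01 0'|grep -E "eef|force"
```

```text
clock: 6.38
eef_pos: [0.4354, -0.0864, 0.0197]
tool_rot: [0.694, 0.72, 0.0, 0.0]
ft_force: [-2.3, 0.1, 8.9]
grip_width: 0.046
grasp_force: 4.2
eef_pos: [0.4355, -0.0864, 0.0196]
ft_force: [-5.6, 1.2, 23.4]
grasp_force: 11.5
```

```bash
python3 -m creep '0.54 0 0 -0.062 0;0.54 0 0 -0.062 0;0.54 0 0 -0.062 0' | grep -E "eef|ft_f"; python3 -m creep '0.2 0 0 0 0;0.2 0 0 0 0;0.2 0 0 0 0;0.2 0 0 0 0'; python3 -m creep '0.2 0 0 -0.35 0;0.2 0 0 -0.7 0;0.2 0 0 -0.7 0'
python3 - <<'E'
from h import *
o=telemetry.get_obs();p=camera_params("wrist"); snap("wrist","w3.png")
print(o["eef_pos"],o["clock"],o["grip_width"],o["grasp_force"]); ring("wrist","brass_bush",.01,p)
E
```

```text
eef_pos: [0.4353, -0.0864, 0.0264]
ft_force: [-0.5, 1.3, 0.4]
clock: 7.5
eef_pos: [0.4351, -0.0864, 0.0267]
tool_rot: [0.694, 0.72, -0.0, -0.0]
ft_force: [-0.8, 0.1, 4.4]
grip_width: 0.0315
grasp_force: 59.0
clock: 7.88
eef_pos: [0.4385, -0.087, 0.1352]
tool_rot: [0.694, 0.72, 0.002, 0.004]
ft_force: [-0.4, -0.5, -0.6]
grip_width: 0.0315
grasp_force: 59.8
[ 0.43846825 -0.08701393  0.13516253] 7.875 0.03154805640961313 59.83190013037529
brass_bush ring 0.4409 -0.1398 r 0.0356 mean [ 0.4407 -0.1397] 0.82
```

View pics/w3.png

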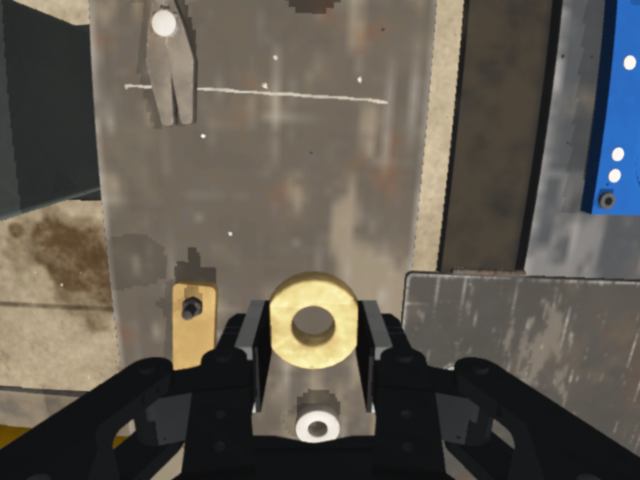

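```bash
cat >> h.py <<'E'
def fit(c,m,z,r,h,p):
    """fit vertical cylinder (top z, radius r, height h) silhouette to mask: returns x,y,z"""
    from scipy.optimize import least_squares
    cs,_=cv2.findContours(m.astype(np.uint8),cv2.RETR_EXTERNAL,cv2.CHAIN_APPROX_NONE)
    k=cv2.convexHull(max(cs,key=cv2.contourArea))[:,0].astype(float)
    a=np.linspace(0,2*np.pi,60,endpoint=False)
    def res(v,zf=None):
        zt=v[2] if len(v)>2 else zf
        q=np.array([proj(c,[v[0]+r*np.cos(t),v[1]+r*np.sin(t),zz],p) for zz in (zt,zt-h) for t in a])
        H=cv2.convexHull(q.astype(np.float32))
        return [cv2.pointPolygonTest(H,(float(u),float(w)),True) for u,w in k]
    c0=unproj(c,k.mean(0),z,p)
    s=least_squares(lambda v:res(v,z),c0[:2],loss='soft_l1',diff_step=1e-4,x_scale=.01); s3=least_squares(res,[*s.x,z],loss='soft_l1',diff_step=1e-3,x_scale=.01)
    return s.x.round(4),s3.x.round(4),round(s.cost,1),round(s3.cost,1)
E
python3 - <<'E'
from h import *
p=camera_params("wrist"); o=telemetry.get_obs(); print(o["eef_pos"],o["ft_force"])
camera("wrist"); m=cut_out("brass_bush","wrist")[0]["pixels"]; ys,xs=np.where(m); print(xs.min(),xs.max(),ys.min(),ys.max())
print(fit("wrist",m,.119,.018,.010,p))
for uv in [(313,325)]: print(unproj("wrist",uv,.119,p))
E
```

```text
[ 0.43524033 -0.08637951  0.13140701] [-0.49101075 -0.11702001 -1.4154591 ]
270 358 271 367
(array([ 0.4338, -0.0834]), array([ 0.4346, -0.0868,  0.1117]), np.float64(57.4), np.float64(6.0))
[ 0.43453752 -0.08294812  0.119     ]
```

```bash
python3 -m creep '0.2 0.16 0.74 0 0;0.2 0.16 0.74 0 0;0.2 0.16 0.74 0 0' >/dev/null;  python3 -m creep '0.2 0.16 0.74 0 0;0.2 0.16 0.74 0 0;0.2 0.16 0.74 0 0;0.2 0.16 0.74 0 0;0.2 0.16 0.74 0 0'
python3 - <<'E'
from h import *
p=camera_params("wrist"); snap("wrist","w4.png"); spot("wrist",["pocket1","pocket2","nest","jig","block_top","locating_block"])
m=cut_out("brass_bush","wrist")
if m: print(fit("wrist",m[0]["pixels"],.116,.018,.010,p))
o=telemetry.get_obs(); print(o["eef_pos"],o["clock"])
E
```

```text
clock: 9.07
eef_pos: [0.6537, -0.031, 0.1314]
tool_rot: [0.695, 0.719, -0.001, -0.001]
ft_force: [0.3, 0.5, 0.2]
grip_width: 0.0315
grasp_force: 60.0
pocket1 [(array([0.6552, 0.0358, 0.0098]), 0.81), (array([ 0.6546, -0.0253,  0.0113]), 0.66)]
pocket2 [(array([0.6552, 0.0358, 0.0098]), 0.81), (array([ 0.6546, -0.0253,  0.0113]), 0.66)]
nest []
jig [(array([0.65  , 0.0587, 0.0036]), 0.65)]
block_top []
locating_block []
(array([ 0.6532, -0.0296]), array([ 0.653 , -0.0317,  0.1111]), np.float64(41.6), np.float64(11.4))
[ 0.65541274 -0.03061636  0.13206932] 9.475
```

View pics/w4.png

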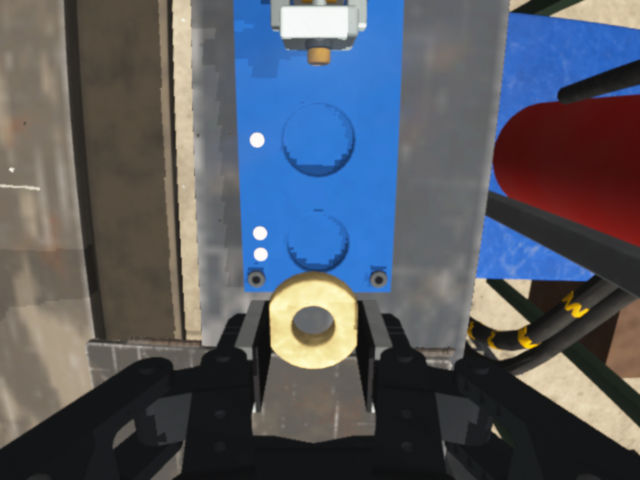

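```bash
python3 - <<'E'
from h import *
p=camera_params("wrist"); o=telemetry.get_obs();print(o["eef_pos"])
a=unproj("wrist",(318,140),.012,p);b=unproj("wrist",(317.5,240),.012,p);print(a,b,np.linalg.norm(a-b))
for q in [((281,140),(355,140)),((318,102),(318,178)),((286,240),(350,240)),((235,0),(403,0)),((244,290),(392,290))]:
    A=unproj("wrist",q[0],.012,p);B=unproj("wrist",q[1],.012,p);print((A+B)[:2]/2,np.linalg.norm(A-B))
d=a-b; n=a+d/np.linalg.norm(d)*.089; print('nest',n,'yaw',np.degrees(np.arctan2(-d[0],d[1])))
E
```

```text
[ 0.65541274 -0.03061636  0.13206932]
[0.65528071 0.03248171 0.012     ] [ 0.65727228 -0.02532995  0.012     ] 0.0578459516410951
[0.65528482 0.03252676] 0.04135799927198693
[0.65529761 0.03210981] 0.04168982385328815
[ 0.65757333 -0.02531621] 0.03798867933294232
[0.65299243 0.10586211] 0.0886399993945606
[ 0.65887028 -0.05719971] 0.09128663678308442
nest [0.65221655 0.12142895 0.012     ] yaw 1.9730125248814974
```

```bash
cat >> h.py <<'E'
def plane(im,c,p,z,x0,x1,y0,y1,s=4000):
    xs=np.arange(x0,x1,1/s);ys=np.arange(y0,y1,1/s);X,Y=np.meshgrid(xs,ys)
    P=np.stack([X,Y,np.full_like(X,z)],-1)-np.array(p["eye"]); q=P@att(p); u=q[...,0]/q[...,2];v=q[...,1]/q[...,2];k=1+p["k1"]*(u*u+v*v);K=np.array(p["camera_matrix"])
    return cv2.remap(im,(K[0,0]*u*k+K[0,2]).astype(np.float32),(K[1,1]*v*k+K[1,2]).astype(np.float32),cv2.INTER_LINEAR)
def circ(im,c,p,z,guess,r,w=.032,s=4000):
    """matched circle: maximise mean radial gradient magnitude on circle of radius r about guess"""
    g=plane(im,c,p,z,guess[0]-w,guess[0]+w,guess[1]-w,guess[1]+w,s); g=cv2.GaussianBlur(cv2.cvtColor(g,cv2.COLOR_RGB2GRAY),(0,0),2).astype(float)
    G=np.hypot(cv2.Sobel(g,cv2.CV_64F,1,0),cv2.Sobel(g,cv2.CV_64F,0,1)); G=np.minimum(G,40)
    out=[]
    for rr in np.arange(r-.0015,r+.0016,.0005):
        k=np.zeros((2*int(rr*s)+9,)*2,np.uint8); cv2.circle(k,(k.shape[0]//2,)*2,int(round(rr*s)),1,2)
        f=cv2.filter2D(G,-1,k/k.sum()); h=int(.008*s); n=g.shape[0]//2; sub=f[n-h:n+h,n-h:n+h]; i=np.unravel_index(sub.argmax(),sub.shape)
        out.append((sub.max(),guess[0]+(i[1]-h)/s,guess[1]+(i[0]-h)/s,rr))
    return np.round(max(out),4)
E
python3 - <<'E'
from h import *
p=camera_params("wrist"); o=telemetry.get_obs();im=camera("wrist");print(o["eef_pos"],o["clock"])
print(circ(im,"wrist",p,.012,(.655,.033),.020),circ(im,"wrist",p,.012,(.657,-.026),.018))
m=cut_out("brass_bush","wrist"); print(fit("wrist",m[0]["pixels"],.116,.018,.010,p))
for zt in (.111,.114,.117): print(zt,circ(im,"wrist",p,zt,(.655,-.03),.018))
spot("wrist",["pocket1"])
im=snap("side"); ps=camera_params("side"); print('side',circ(im,"side",ps,.012,(.655,.033),.020),circ(im,"side",ps,.012,(.657,-.026),.018)); spot("side",["pocket1","nest","block_top"])
E
```

```text
[ 0.65541274 -0.03061636  0.13206932] 9.475
[2.525e+01 6.532e-01 3.200e-02 2.050e-02] [ 2.32472e+01  6.55200e-01 -2.72000e-02  1.85000e-02]
(array([ 0.6545, -0.0292]), array([ 0.6546, -0.031 ,  0.1122]), np.float64(37.5), np.float64(19.0))
0.111 [ 3.88065e+01  6.55000e-01 -3.20000e-02  1.75000e-02]
0.114 [ 3.86587e+01  6.54800e-01 -3.05000e-02  1.70000e-02]
0.117 [ 3.81615e+01  6.54800e-01 -2.90000e-02  1.65000e-02]
pocket1 [(array([0.6561, 0.0368, 0.0127]), 0.97), (array([ 0.6526, -0.029 ,  0.0097]), 0.8)]
side [1.8794e+01 6.5780e-01 3.0500e-02 1.8500e-02] [16.5918  0.664  -0.0315  0.018 ]
pocket1 [(array([ 0.6571, -0.0238,  0.0071]), 0.81), (array([0.6579, 0.032 , 0.0097]), 0.69)]
nest [(array([0.6527, 0.1227, 0.0134]), 0.83)]
block_top []
```

```bash
python3 - <<'E'
from h import *
to_tool([.6542,.0328,.044])
E
```

```text
units [0.422 0.007 0.584]
```

```bash
python3 -m creep '0.2 0.422 0.008 0 0;0.2 0.422 0.008 0.1 0;0.2 0.422 0.008 0.35 0;0.2 0.422 0.008 0.54 0;0.2 0.422 0.008 0.584 0;0.2 0.422 0.008 0.584 0;0.2 0.422 0.008 0.584 0'
python3 - <<'E'
from h import *
p=camera_params("wrist"); im=snap("wrist","w5.png"); o=telemetry.get_obs();print(o["eef_pos"])
p1=np.array([.6532,.032]); 
print('p2',circ(im,"wrist",p,.012,(.6555,-.027),.018))
x0,x1,y0,y1=.60,.71,-.03,.10
g=plane(im,"wrist",p,.012,x0,x1,y0,y1,5000)[::-1]; cv2.imwrite('pics/w5r.png',np.vstack([cv2.resize(im,(640,480))])[:,:,::-1])
E
```

```text
clock: 10.7
eef_pos: [0.6557, 0.0326, 0.0457]
tool_rot: [0.694, 0.72, 0.001, 0.001]
ft_force: [0.5, 0.5, -1.3]
grip_width: 0.0317
grasp_force: 60.0
[0.65570081 0.03267935 0.04580314]
p2 [13.3708  0.6487 -0.0192  0.0195]
```

View pics/w5.png

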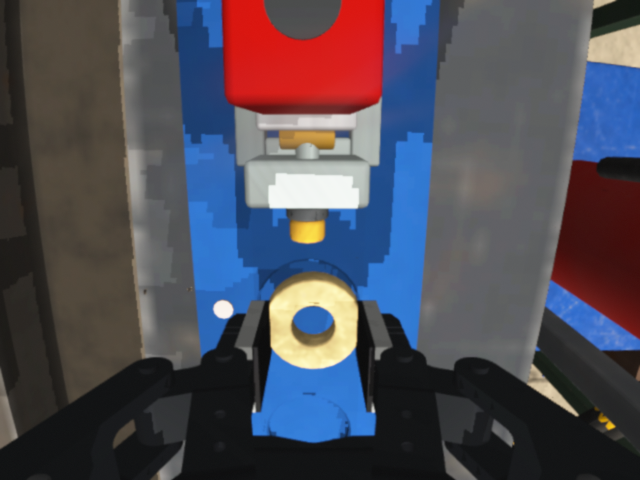

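```bash
python3 - <<'E'
from h import *
p=camera_params("wrist")
print(telemetry.get_obs()["eef_pos"])
print(unproj("wrist",(307,259.5),.012,p)-[0,.02,0], unproj("wrist",(257,300),.012,p),unproj("wrist",(358,300),.012,p),unproj("wrist",(309,393),.012,p)-[0,.018,0])
m=cut_out("brass_bush","wrist"); print(fit("wrist",m[0]["pixels"],.027,.018,.010,p))
print(unproj("wrist",(196,300),.012,p),unproj("wrist",(423,300),.012,p))
E
```

```text
[0.65570081 0.03267935 0.04580314]
[0.65216512 0.03317096 0.012     ] [0.63284265 0.03555821 0.012     ] [0.67297239 0.03699745 0.012     ] [ 0.65495714 -0.02509225  0.012     ]
(array([0.6551, 0.0327]), array([0.6551, 0.032 , 0.0255]), np.float64(8.6), np.float64(4.8))
[0.6083438  0.03455518 0.012     ] [0.69907825 0.03779846 0.012     ]
```

```bash
python3 -m creep '0.2 0.005 -0.015 0 0;0.2 0.005 -0.015 0.02 0;0.2 0.005 -0.015 0.04 0;0.2 0.005 -0.015 0.04 0' | grep -E "eef|ft_f|width"; python3 -m creep '0.2 0 0 0.02 0;0.2 0 0 0.02 0' | grep -E "eef|ft_f"; python3 -m creep '0.2 0 0 0.01 0;0.2 0 0 0.01 0;0.2 0 0 0.01 0' | grep -E "eef|ft_f"
```

```text
eef_pos: [0.6519, 0.0334, 0.0376]
ft_force: [0.0, -0.1, -0.2]
grip_width: 0.0317
eef_pos: [0.6521, 0.0335, 0.0349]
ft_force: [-0.3, -0.4, -0.1]
eef_pos: [0.6521, 0.0335, 0.0348]
ft_force: [-3.7, -0.6, 6.4]
```

```bash
python3 -m creep '0.54 0 0 -0.01 0;0.54 0 0 -0.01 0;0.54 0 0 -0.01 0' | grep -E "eef|ft_f|width"; python3 -m creep '0.54 0 0 -0.3 0;0.54 -0.2 0 -0.6 0;0.54 -0.43 0 -0.6 0;0.54 -0.43 0 -0.6 0;0.54 -0.43 0 -0.6 0'
python3 - <<'E'
from h import *
o=telemetry.get_obs();p=camera_params("wrist"); im=snap("wrist","w6.png"); print(o["eef_pos"],o["clock"])
m=cut_out("brass_bush","wrist"); print(fit("wrist",m[0]["pixels"],.018,.018,.006,p))
print('p2',circ(im,"wrist",p,.012,(.6555,-.027),.018),'p1',circ(im,"wrist",p,.012,(.6535,.033),.020))
to_tool([.437,-.222,.13])
E
```

```text
eef_pos: [0.6521, 0.0335, 0.0348]
ft_force: [-0.5, 0.3, -0.3]
grip_width: 0.0463
clock: 12.92
eef_pos: [0.654, -0.0308, 0.1244]
tool_rot: [0.694, 0.72, -0.0, -0.001]
ft_force: [-0.9, -0.1, -0.8]
grip_width: 0.0462
grasp_force: 0.0
[ 0.65400518 -0.03084107  0.12439777] 12.925
(array([0.6513, 0.0337]), array([0.6513, 0.0337, 0.0177]), np.float64(3.5), np.float64(3.5))
p2 [ 2.49133e+01  6.55200e-01 -2.72000e-02  1.90000e-02] p1 [4.000e+01 6.517e-01 3.380e-02 1.850e-02]
units [-1.225 -1.493 -0.037]
```

View pics/w6.png

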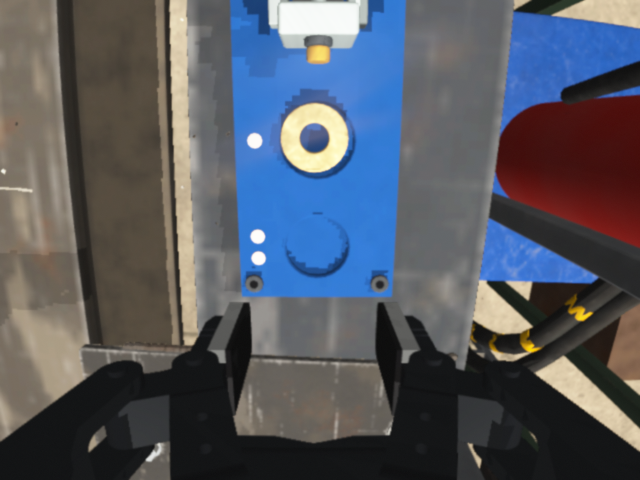

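Brass sits flat in pocket 1 at (315,137), its measured top at 17.7 mm. Next is steel.

```bash
python3 -m creep '0.54 -0.62 -0.72 0 0;0.54 -0.62 -0.72 0 0;0.54 -0.62 -0.72 0 0' >/dev/null; python3 -m creep '0.54 -0.62 -0.72 0 0;0.54 -0.62 -0.72 0 0;0.54 -0.62 -0.72 0.2 0;0.54 -0.62 -0.72 0.3 0;0.54 -0.62 -0.72 0.3 0' |grep -E "clock|eef"
python3 - <<'E'
from h import *
o=telemetry.get_obs();p=camera_params("wrist"); im=snap("wrist","w7.png"); print(o["eef_pos"],o["clock"])
r=cut_out("steel_bush","wrist"); print([x["conf"] for x in r])
f=fit("wrist",r[0]["pixels"],.009,.016,.009,p); print(f); c=circ(im,"wrist",p,.009,f[0],.016); print(c)
to_tool([*f[0],.045])
E
```

```text
clock: 14.02
eef_pos: [0.4455, -0.2233, 0.0789]
[ 0.44551847 -0.22330147  0.07891199] 14.025
[0.63]
(array([ 0.4468, -0.2228]), array([ 0.4468, -0.2237,  0.0066]), np.float64(4.5), np.float64(1.9))
[ 4.000e+01  4.470e-01 -2.236e-01  1.550e-02]
units [0.007 0.    0.236]
```

```bash
python3 -m creep '0.52 0 0.007 0.15 0;0.52 0 0.007 0.3 0;0.52 0 0.007 0.346 0;0.52 0 0.007 0.346 0;0.52 0 0.007 0.346 0' |grep -E "clock|eef|ft_f"; python3 -m creep '0.2 0 0 0 0;0.2 0 0 0 0;0.2 0 0 0 0;0.2 0 0 0 0' |grep -E "clock|eef|for|wid"
```

```text
clock: 14.75
eef_pos: [0.4473, -0.2248, 0.0292]
ft_force: [0.8, 0.0, 0.3]
clock: 15.25
eef_pos: [0.447, -0.2249, 0.0296]
ft_force: [-1.4, 1.6, 5.6]
grip_width: 0.0245
grasp_force: 58.6
```

```bash
python3 -m creep '0.2 0 0 -0.1 0;0.2 0 0 -0.2 0;0.2 0 0 -0.2 0;0.2 0 0 -0.2 0' |grep -E "clock|eef|for|wid"
python3 - <<'E'
from h import *
o=telemetry.get_obs();p=camera_params("wrist"); im=snap("wrist","w8.png"); print(o["eef_pos"],o["clock"])
r=cut_out("steel_bush","wrist"); print([x["conf"] for x in r])
for z in (.035,.039): print(fit("wrist",r[0]["pixels"],z,.016,.009,p))
E
```

```text
clock: 15.75
eef_pos: [0.4464, -0.2246, 0.0584]
ft_force: [-0.2, 0.3, -0.5]
grip_width: 0.0171
grasp_force: 0.0
[ 0.44640149 -0.22460737  0.05840074] 15.75
[0.72, 0.67]
(array([ 0.4747, -0.2116]), array([ 0.4844, -0.2226,  0.005 ]), np.float64(198.4), np.float64(2.2))
(array([ 0.4733, -0.21  ]), array([ 0.4844, -0.2226,  0.005 ]), np.float64(232.3), np.float64(2.2))
```

View pics/w8.png

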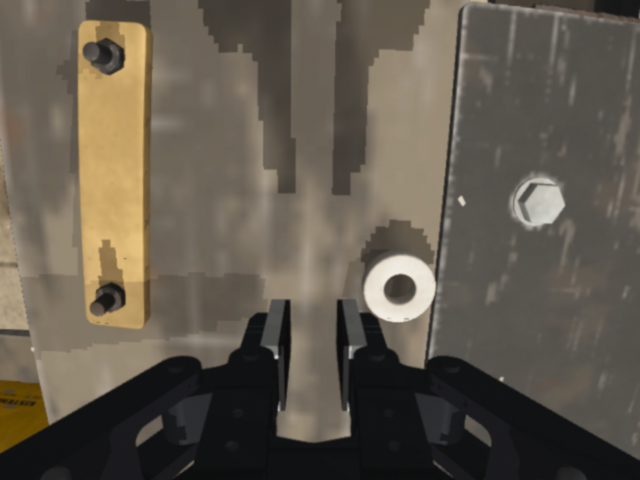

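The steel bush slipped sideways out of a grip set too high. It now lies at (400,287), close to the plate edge at right. I'll turn the tool a quarter turn and grip it across world y, clear of that edge, with the pad height set by touching the bench.

```bash
python3 -m creep '0.54 0 0 -0.2 0;0.54 0.005 0.253 -0.2 0.06;0.54 0.005 0.253 -0.2 0.12;0.54 0.005 0.253 -0.2 0.18;0.54 0.005 0.253 -0.2 0.24;0.54 0.005 0.253 -0.2 0.3;0.54 0.005 0.253 -0.2 0.36;0.54 0.005 0.253 -0.2 0.42;0.54 0.005 0.253 -0.2 0.48;0.54 0.005 0.253 -0.2 0.5;0.54 0.005 0.253 -0.2 0.5'  |grep -E "clock|eef|rot"
python3 - <<'E'
from h import *
o=telemetry.get_obs();p=camera_params("wrist"); im=snap("wrist","w9.png"); print(o["eef_pos"],o["joint_pos"].round(2))
r=cut_out("steel_bush","wrist"); print([x["conf"] for x in r])
f=fit("wrist",r[0]["pixels"],.009,.016,.009,p); print(f); print(circ(im,"wrist",p,.009,f[0],.016))
to_tool([*f[0],.03])
E
```

```text
clock: 17.23
eef_pos: [0.4838, -0.2222, 0.0875]
tool_rot: [1.0, 0.018, -0.001, -0.0]
[ 0.48378919 -0.22222965  0.08750292] [-0.43  0.43 -0.18  0.96 -0.    2.67]
[0.72]
(array([ 0.484 , -0.2219]), array([ 0.4827, -0.2219,  0.0053]), np.float64(5.8), np.float64(1.2))
[ 4.000e+01  4.842e-01 -2.219e-01  1.600e-02]
units [ 0.001 -0.002  0.385]
```

View pics/w9.png

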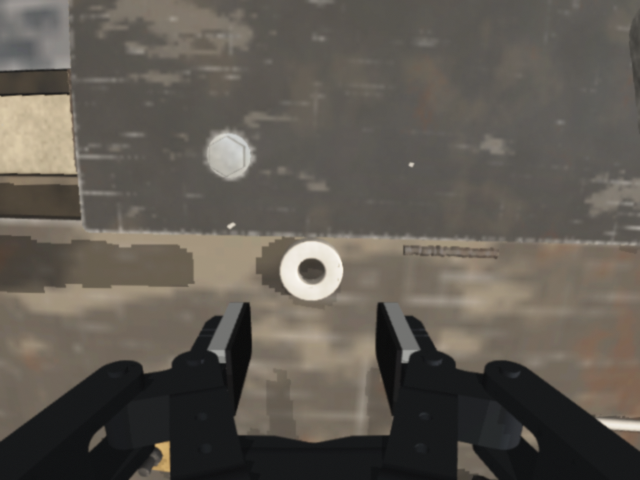

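Steel lies flat at (312,271), clear of the plate edge (row 238). I'll descend until the tips touch the bench.

```bash
python3 -m creep '0.5 0 -0.002 0.2 0;0.5 0 -0.002 0.36 0;0.5 0 -0.002 0.42 0;0.5 0 -0.002 0.42 0;0.5 0 -0.002 0.42 0'  |grep -E "clock|eef|ft_f"; python3 -m creep '0.5 0 0 0.02 0;0.5 0 0 0.02 0'  |grep -E "clock|eef|ft_f|wid";python3 -m creep '0.5 0 0 0.013 0;0.5 0 0 0.013 0'  |grep -E "clock|eef|ft_f"
```

```text
clock: 17.95
eef_pos: [0.485, -0.2225, 0.0261]
ft_force: [0.9, 0.5, -0.3]
clock: 18.2
eef_pos: [0.4843, -0.2222, 0.0225]
ft_force: [0.1, 0.8, -0.2]
grip_width: 0.0425
clock: 18.45
eef_pos: [0.4842, -0.2222, 0.0202]
ft_force: [-0.6, 0.4, -0.5]
```

```bash
python3 -m creep '0.5 0 0 -0.032 0;0.5 0 0 -0.032 0'  |grep -E "eef|ft_f"; python3 -m creep '0.2 0 0 0 0;0.2 0 0 0 0;0.2 0 0 0 0;0.2 0 0 0 0'  |grep -E "clock|eef|for|wid"
```

```text
eef_pos: [0.4845, -0.2223, 0.0255]
ft_force: [-0.3, 0.2, 0.1]
clock: 19.2
eef_pos: [0.4844, -0.2222, 0.0257]
ft_force: [-1.3, 0.9, 5.6]
grip_width: 0.0277
grasp_force: 58.8
```

```bash
python3 -m creep '0.2 0 0 -0.1 0;0.2 0 0 -0.3 -0.06;0.2 0 0 -0.6 -0.12;0.2 0 0 -0.7 -0.18;0.2 0 0 -0.7 -0.24;0.2 0 0 -0.7 -0.3;0.2 0 0 -0.7 -0.36;0.2 0 0 -0.7 -0.42;0.2 0 0 -0.7 -0.48;0.2 0 0 -0.7 -0.5;0.2 0 0 -0.7 -0.5'  |grep -E "clock|eef|rot|for|wid"
python3 - <<'E'
from h import *
o=telemetry.get_obs();p=camera_params("wrist"); im=snap("wrist","w10.png")
r=cut_out("steel_bush","wrist"); print([x["conf"] for x in r])
for z in (o["eef_pos"][2]-.017,): print(z,fit("wrist",r[0]["pixels"],z,.016,.009,p))
to_tool([.655,-.09,.13])
E
```

```text
clock: 20.58
eef_pos: [0.4842, -0.2221, 0.1306]
tool_rot: [0.695, 0.719, 0.0, 0.0]
ft_force: [0.4, -0.2, -0.7]
grip_width: 0.0277
grasp_force: 59.2
[0.86]
0.11355871472714744 (array([ 0.4837, -0.2226]), array([ 0.4837, -0.2243,  0.1102]), np.float64(18.2), np.float64(6.7))
units [0.841 1.168 0.003]
```

```bash
python3 -m creep '0.2 0.42 0.583 0 0;0.2 0.42 0.583 0 0;0.2 0.42 0.583 0 0' >/dev/null; python3 -m creep '0.2 0.42 0.583 0 0;0.2 0.42 0.583 0 0;0.2 0.42 0.583 0 0;0.2 0.42 0.583 0 0;0.2 0.42 0.583 0 0;0.2 0.42 0.583 0 0'  |grep -E "clock|eef|for|wid"
python3 - <<'E'
from h import *
o=telemetry.get_obs();p=camera_params("wrist"); im=snap("wrist","w10.png"); print(o["eef_pos"])
print('p2',circ(im,"wrist",p,.012,(.655,-.027),.018),circ(im,"wrist",p,.018,(.652,.033),.018))
r=cut_out("steel_bush","wrist"); z=o["eef_pos"][2]-.017; f=fit("wrist",r[0]["pixels"],z,.016,.009,p); print(f)
print(circ(im,"wrist",p,z,f[0],.016),circ(im,"wrist",p,z-.003,f[0],.016))
to_tool([.6553,-.0267,.045])
E
```

```text
clock: 21.8
eef_pos: [0.6538, -0.0911, 0.1304]
ft_force: [-0.7, 0.4, -0.3]
grip_width: 0.028
grasp_force: 59.4
[ 0.65375286 -0.09105238  0.13037912]
p2 [ 2.48168e+01  6.55000e-01 -2.75000e-02  1.90000e-02] [3.02819e+01 6.51500e-01 3.15000e-02 1.75000e-02]
(array([ 0.6532, -0.0915]), array([ 0.6532, -0.0936,  0.1092]), np.float64(26.0), np.float64(8.0))
[ 3.94219e+01  6.53200e-01 -9.18000e-02  1.50000e-02] [ 3.85423e+01  6.53400e-01 -9.35000e-02  1.55000e-02]
units [0.426 0.023 0.569]
```

```bash
python3 -m creep '0.2 0.426 0.012 0 0;0.2 0.426 0.012 0.3 0;0.2 0.426 0.012 0.52 0;0.2 0.426 0.012 0.569 0;0.2 0.426 0.012 0.569 0;0.2 0.426 0.012 0.569 0;0.2 0.426 0.012 0.569 0'  |grep -E "clock|eef|for|wid"
python3 - <<'E'
from h import *
o=telemetry.get_obs();p=camera_params("wrist"); im=snap("wrist","w11.png"); print(o["eef_pos"])
r=cut_out("steel_bush","wrist"); z=o["eef_pos"][2]-.0165; f=fit("wrist",r[0]["pixels"],z,.016,.009,p); print(f)
# far half of pocket-2 rim: half-circle match on the plane image
s=4000;x0,y0=.63,-.05; g=plane(im,"wrist",p,.012,x0,.68,y0,.01,s); g=cv2.GaussianBlur(g[:,:,2],(0,0),2).astype(float)
G=np.minimum(np.hypot(cv2.Sobel(g,cv2.CV_64F,1,0),cv2.Sobel(g,cv2.CV_64F,0,1)),30)
a=np.radians(np.arange(40,141,2)); best=[]
for cx in np.arange(.651,.6595,.00025):
  for cy in np.arange(-.031,-.0235,.00025):
    for rr in (.018,.0185):
      ix=((cx+rr*np.cos(a)-x0)*s).astype(int); iy=((cy+rr*np.sin(a)-y0)*s).astype(int); best.append((G[iy,ix].mean(),cx,cy,rr))
best.sort(reverse=True); print(np.round(best[:4],4)); print(np.round(np.mean([b[1:3] for b in best[:15]],0),4))
E
```

```text
clock: 22.78
eef_pos: [0.6551, -0.0263, 0.0465]
ft_force: [0.1, -0.2, -1.1]
grip_width: 0.0277
grasp_force: 59.4
[ 0.65514618 -0.02631933  0.04645866]
(array([ 0.655 , -0.0269]), array([ 0.6549, -0.0289,  0.0252]), np.float64(30.5), np.float64(9.0))
[[ 2.81343e+01  6.55500e-01 -2.57000e-02  1.80000e-02]
 [ 2.80244e+01  6.55200e-01 -2.55000e-02  1.80000e-02]
 [ 2.79961e+01  6.55500e-01 -2.55000e-02  1.80000e-02]
 [ 2.79547e+01  6.55500e-01 -2.62000e-02  1.85000e-02]]
[ 0.6547 -0.0262]
```

```bash
python3 -m creep '0.2 0.003 0 0.04 0;0.2 0.003 0 0.06 0;0.2 0.003 0 0.075 0;0.2 0.003 0 0.075 0'  |grep -E "clock|eef|ft_f|wid"; python3 -m creep '0.2 0 0 0.012 0;0.2 0 0 0.012 0'  |grep -E "clock|eef|ft_f|wid"
```

```text
clock: 23.38
eef_pos: [0.6536, -0.0255, 0.034]
ft_force: [-2.6, -0.4, 4.5]
grip_width: 0.0275
clock: 23.62
eef_pos: [0.6536, -0.0255, 0.0339]
ft_force: [-5.9, 0.4, 12.9]
grip_width: 0.0277
```

Contact at 34.0 mm matches the expected seat height of 33.7 mm, so it is down in the pocket. Release, back off and check.

```bash
python3 -m creep '0.45 0 0 -0.015 0;0.5 0 0 -0.015 0;0.5 0 0 -0.015 0' | grep -E "eef|ft_f|width"; python3 -m creep '0.5 0 0 -0.3 0;0.5 0 0 -0.6 0;0.5 0 0 -0.75 0;0.5 0 0 -0.75 0;0.5 0 0 -0.75 0'| grep -E "clock|eef"
python3 - <<'E'
from h import *
o=telemetry.get_obs();p=camera_params("wrist"); im=snap("wrist","w12.png"); print(o["eef_pos"])
for t,r,h,zt in (("steel_bush",.016,.005,.017),("brass_bush",.018,.006,.018)):
    for m in cut_out(t,"wrist")[:2]: print(t,m["conf"],fit("wrist",m["pixels"],zt,r,h,p))
spot("wrist",["block_top","locating_block","nest"])
for m in cut_out("locating_block","wrist")[:1]:
    ys,xs=np.where(m["pixels"]); print(xs.min(),xs.max(),ys.min(),ys.max())
# red top face
hsv=cv2.cvtColor(im,cv2.COLOR_RGB2HSV); red=((hsv[...,0]<8)|(hsv[...,0]>172))&(hsv[...,1]>150)&(hsv[...,2]>70)
n,l,st,ce=cv2.connectedComponentsWithStats(red.astype(np.uint8)); 
for i in np.argsort(-st[1:,4])[:3]+1: print(st[i],ce[i])
E
```

```text
eef_pos: [0.6539, -0.0256, 0.0333]
ft_force: [-0.1, -0.9, -0.2]
grip_width: 0.0425
clock: 24.62
eef_pos: [0.6531, -0.0256, 0.1446]
[ 0.65308582 -0.02559556  0.14461406]
steel_bush 0.94 (array([ 0.6533, -0.026 ]), array([ 0.6534, -0.0272,  0.0124]), np.float64(5.1), np.float64(2.8))
brass_bush 0.93 (array([0.6513, 0.0339]), array([0.6514, 0.0338, 0.0149]), np.float64(3.8), np.float64(1.8))
brass_bush 0.27 (array([0.6656, 0.0237]), array([0.6502, 0.0405, 0.2154]), np.float64(1709.6), np.float64(288.1))
block_top []
locating_block [(array([0.6552, 0.0363, 0.0081]), 0.18)]
nest []
292 347 0 24
[ 490  167  150   91 7128] [576.65165544 205.09666105]
[ 510  102  130   68 4754] [591.59844342 127.50063105]
[530 133   2   2   3] [530.33333333 133.33333333]
```

```bash
python3 -m creep '0.7 0.567 0 -0.15 0;0.7 0.567 0 -0.15 0;0.7 0.567 0 -0.15 0;0.7 0.567 0 -0.15 0;0.7 0.567 0 -0.15 0'| grep -E "clock|eef|rot"
cat >> h.py <<'E'
def redmask(im):
    hsv=cv2.cvtColor(im,cv2.COLOR_RGB2HSV); return (((hsv[...,0]<8)|(hsv[...,0]>172))&(hsv[...,1]>150)&(hsv[...,2]>60)).astype(np.uint8)
def fitbox(c,im,p,x0,guess,free,dims=(.013,.016,.044,.084)):
    """fit red grip silhouette: params foot x,y,z,yaw,roll(about jig x)"""
    from scipy.optimize import least_squares
    red=redmask(im); n,l,st,ce=cv2.connectedComponentsWithStats(red)
    u,v=proj(c,guess,p); i=min((j for j in range(1,n) if st[j,4]>300),key=lambda j:np.hypot(*(ce[j]-[u,v])))
    cs,_=cv2.findContours((l==i).astype(np.uint8),cv2.RETR_EXTERNAL,cv2.CHAIN_APPROX_NONE); k=cv2.convexHull(max(cs,key=cv2.contourArea))
    e=cv2.approxPolyDP(k,.5,True)[:,0]; k=k[:,0].astype(float)
    k=k[(k[:,0]>3)&(k[:,0]<636)&(k[:,1]>3)&(k[:,1]<476)]
    C=np.array([[a*dims[0],b*dims[1],z] for a in(-1,1) for b in(-1,1) for z in dims[2:]])
    def res(f):
        v=np.array(x0,float); v[free]=f
        P=(R.from_euler('z',v[3])*R.from_euler('x',v[4])).apply(C)+v[:3]
        H=cv2.convexHull(np.array([proj(c,q,p) for q in P],np.float32)); 
        return [cv2.pointPolygonTest(H,(float(a),float(b)),True) for a,b in k]
    s=least_squares(res,np.array(x0,float)[free],loss='soft_l1',diff_step=1e-4,x_scale=.01); return s.x.round(4),round(s.cost,1),st[i]
E
python3 - <<'E'
from h import *
o=telemetry.get_obs();p=camera_params("wrist"); im=snap("wrist","w13.png"); print(o["eef_pos"])
spot("wrist",["block_top","locating_block","nest"])
print(fitbox("wrist",im,p,[.651,.122,.012,.034,0],[.651,.122,.08],[0,1]));print(fitbox("wrist",im,p,[.651,.122,.012,.034,0],[.651,.122,.08],[0,1,3]))
im=snap("scene","s1.png");ps=camera_params("scene"); print(fitbox("scene",im,ps,[.651,.122,.012,.034,0],[.651,.122,.08],[0,1])); spot("scene",["block_top","nest"])
im=snap("side","d1.png");ps=camera_params("side"); print(fitbox("side",im,ps,[.651,.122,.012,.034,0],[.651,.122,.08],[0,1])); 
E
```

```text
clock: 25.6
eef_pos: [0.6507, 0.0581, 0.1683]
tool_rot: [0.695, 0.719, -0.0, -0.0]
[0.65070398 0.05811954 0.16828196]
block_top [(array([0.6549, 0.1241, 0.0962]), 0.77)]
locating_block []
nest [(array([0.6535, 0.0399, 0.0033]), 0.71)]
(array([0.6502, 0.1213]), np.float64(10.7), array([ 290,  107,   57,   71, 3341], dtype=int32))
(array([ 0.6502,  0.1216, -0.0071]), np.float64(10.0), array([ 290,  107,   57,   71, 3341], dtype=int32))
(array([0.6518, 0.1193]), np.float64(3.2), array([301, 193,  18,  23, 343], dtype=int32))
block_top [(array([0.6492, 0.1257, 0.0938]), 0.66)]
nest [(array([0.6531, 0.125 , 0.0101]), 0.86)]
(array([0.6511, 0.1239]), np.float64(2.3), array([219, 293,  19,  33, 522], dtype=int32))
```

```bash
python3 -m creep '0.6 0.424 0.014 0 0;0.55 0.424 0.014 0 0;0.55 0.424 0.014 0.2 0;0.55 0.424 0.014 0.4 0;0.55 0.424 0.014 0.48 0;0.55 0.424 0.014 0.48 0;0.55 0.424 0.014 0.48 0'| grep -E "clock|eef|ft_f"
python3 - <<'E'
from h import *
for c in ("scene","side"):
    im=snap(c);ps=camera_params(c); print(c,fitbox(c,im,ps,[.651,.122,.012,.034,0],[.651,.122,.08],[0,1]))
to_tool([.6504,.1217,.095])
E
```

```text
clock: 26.88
eef_pos: [0.6517, 0.123, 0.0983]
ft_force: [0.5, -0.3, 0.7]
scene (array([ 0.7123, -0.1478]), np.float64(370.7), array([ 409,  169,   41,   96, 2666], dtype=int32))
side (array([0.6515, 0.1231]), np.float64(2.6), array([219, 293,  19,  33, 517], dtype=int32))
units [-0.009 -0.01   0.023]
```

```bash
python3 -m creep '0.55 -0.006 -0.008 0.02 0;0.55 -0.006 -0.008 0.02 0'| grep -E "eef|ft_f"; python3 -m creep '0.1 0 0 0 0;0.1 0 0 0 0;0.1 0 0 0 0;0.1 0 0 0 0;0.1 0 0 0 0'| grep -E "clock|eef|for|wid|tor"
```

```text
eef_pos: [0.6494, 0.122, 0.094]
ft_force: [0.3, -0.4, 0.6]
clock: 27.85
eef_pos: [0.6498, 0.1221, 0.0941]
ft_force: [0.9, 0.8, 1.6]
grip_width: 0.0249
grasp_force: 59.4
```

```bash
python3 -m creep '0.1 -0.02 0 -0.003 0;0.1 -0.035 0 -0.006 0;0.1 -0.05 0 -0.01 0;0.1 -0.05 0 -0.01 0'| grep -E "clock|eef|for|wid|tor|rot"; python3 -m creep '0.1 -0.015 0 -0.004 0;0.1 -0.03 0 -0.008 0;0.1 -0.03 0 -0.008 0'| grep -E "clock|eef|for|wid|rot"
python3 - <<'E'
from h import *
camera("wrist"); camera("scene"); camera("side")
for c in ("wrist","scene","side"): spot(c,["block_top","locating_block"])
print(telemetry.get_obs()["ft_torque"],telemetry.get_obs()["clock"])
E
```

```text
clock: 28.35
eef_pos: [0.6498, 0.1179, 0.0946]
tool_rot: [0.694, 0.72, 0.002, -0.003]
ft_force: [2.4, 9.5, -3.4]
grip_width: 0.0247
grasp_force: 59.1
clock: 28.72
eef_pos: [0.6501, 0.1136, 0.0958]
tool_rot: [0.693, 0.72, 0.002, -0.003]
ft_force: [2.8, 10.0, -3.4]
grip_width: 0.0253
grasp_force: 59.3
block_top [(array([0.6542, 0.1156, 0.0967]), 0.75), (array([0.654 , 0.0363, 0.002 ]), 0.49)]
locating_block [(array([0.6484, 0.1208, 0.0156]), 0.88)]
block_top [(array([0.6492, 0.1156, 0.0942]), 0.95), (array([0.656 , 0.1217, 0.0129]), 0.16)]
locating_block [(array([0.6548, 0.1195, 0.0183]), 0.92)]
block_top [(array([0.6505, 0.1184, 0.0968]), 0.98)]
locating_block [(array([0.6497, 0.1203, 0.0158]), 0.68)]
[ 2.3797971  -0.55574775  0.01098006] 29.175
```

```bash
python3 -m creep '0.1 -0.02 0 -0.004 0;0.1 -0.035 0 -0.008 0;0.1 -0.035 0 -0.008 0'| grep -E "clock|eef|for|wid|rot"; cat >> h.py <<'E'
def tilt(n=2):
    T=[];O=[]
    for _ in range(n):
        for c in ("wrist","scene","side"):
            camera(c)
            for nm,L in (("block_top",T),("locating_block",O)):
                q=[x for x in spot_point(nm,c) if x["conf"]>.4 and abs(x["at"][1]-.12)<.03 and abs(x["at"][0]-.65)<.03]
                if q: L.append(q[0]["at"])
    t,o=np.mean(T,0),np.mean(O,0); print('top',t.round(4),'org',o.round(4),'tilt deg',np.degrees(np.arctan2(o[1]-t[1],.084)).round(1),len(T),len(O))
    s=telemetry.get_obs(); print(s["eef_pos"].round(4),s["ft_force"].round(1),s["clock"])
E
python3 -c "
from h import *
tilt(1)"
```

```text
clock: 29.55
eef_pos: [0.6501, 0.1087, 0.0969]
tool_rot: [0.693, 0.721, 0.003, -0.003]
ft_force: [1.7, 10.4, -4.1]
grip_width: 0.0251
grasp_force: 59.1
top [0.6505 0.1097 0.0985] org [0.6522 0.1198 0.0178] tilt deg 6.8 3 3
[0.6501 0.1087 0.0969] [ 1.1 11.  -3.9] 30.0
```

```bash
python3 -m creep '0.1 -0.01 0 -0.003 0;0.1 -0.02 0 -0.007 0;0.1 -0.02 0 -0.007 0'| grep -E "clock|eef|for|wid|rot"; python3 -c "
from h import *
tilt(1)"
```

```text
clock: 30.38
eef_pos: [0.65, 0.1059, 0.0979]
tool_rot: [0.693, 0.721, 0.002, -0.003]
ft_force: [2.1, 10.8, -4.0]
grip_width: 0.0249
grasp_force: 59.2
top [0.6497 0.1073 0.0968] org [0.6489 0.1202 0.0193] tilt deg 8.7 3 3
[0.65   0.1059 0.0979] [ 1.9  9.9 -3.5] 30.825
```

```bash
python3 -m creep '0.1 0 0 -0.007 0;0.1 0.03 0 -0.007 0;0.1 0.06 0 -0.007 0;0.1 0.09 0 -0.007 0;0.1 0.108 0 -0.007 0;0.1 0.108 0 -0.007 0'| grep -E "clock|eef|for|wid|rot"; python3 -m creep '0.1 0.03 0 0 0;0.1 0.05 0 0 0;0.1 0.05 0 0 0'| grep -E "clock|eef|for|wid|rot";  python3 -c "
from h import *
tilt(1)"
```

```text
clock: 31.58
eef_pos: [0.6496, 0.1131, 0.0985]
tool_rot: [0.696, 0.718, -0.004, 0.003]
ft_force: [2.6, -9.6, -7.0]
grip_width: 0.0248
grasp_force: 59.6
clock: 31.95
eef_pos: [0.6492, 0.1192, 0.0991]
tool_rot: [0.696, 0.718, -0.005, 0.004]
ft_force: [2.1, -11.1, -4.0]
grip_width: 0.0245
grasp_force: 59.9
top [0.6507 0.12   0.1009] org [0.6502 0.1246 0.0206] tilt deg 3.2 3 2
[0.6492 0.1191 0.0991] [  2.8 -11.2  -4.1] 32.4
```

```bash
python3 -m creep '0.1 0.03 0 -0.002 0;0.1 0.06 0 -0.004 0;0.1 0.06 0 -0.004 0'| grep -E "clock|eef|ft_f|wid"; python3 -m creep '0.1 0.03 0 -0.004 0;0.1 0.05 0 -0.008 0;0.1 0.05 0 -0.008 0'| grep -E "clock|eef|for|wid|rot";  python3 -c "
from h import *
tilt(1)"
```

```text
clock: 32.78
eef_pos: [0.649, 0.1293, 0.1012]
ft_force: [-0.1, -9.9, 1.9]
grip_width: 0.0254
clock: 33.15
eef_pos: [0.6488, 0.1364, 0.1022]
tool_rot: [0.696, 0.718, -0.004, 0.004]
ft_force: [-0.1, -9.7, 2.2]
grip_width: 0.0248
grasp_force: 60.8
top [0.6481 0.1359 0.1037] org [0.6496 0.1223 0.0226] tilt deg -9.2 3 3
[0.6488 0.1364 0.1022] [ 0.3 -9.7  1.7] 33.6
```

```bash
python3 -m creep '0.1 0 0 0.01 0;0.1 0 0 0.022 0;0.1 0 0 0.022 0;0.1 0 0 0.022 0'| grep -E "clock|eef|ft_f|wid";  python3 -c "
from h import *
tilt(1)"
```

```text
clock: 34.1
eef_pos: [0.6488, 0.1361, 0.0981]
ft_force: [1.4, -10.5, -1.7]
grip_width: 0.025
top [0.6481 0.135  0.0997] org [0.6496 0.1235 0.0199] tilt deg -7.8 3 3
[0.6488 0.1361 0.0981] [  1.5 -11.4  -1.6] 34.55
```

```bash
python3 -m creep '0.1 0.013 0 0 0;0.1 0.013 0 0 0;0.1 0.013 0 -0.015 0;0.1 0.013 0 -0.03 0;0.1 0.013 0 -0.03 0'| grep -E "clock|eef|ft_f|wid"; python3 -m creep '0.1 -0.03 0 0 0;0.1 -0.06 0 0 0;0.1 -0.09 0 0 0;0.1 -0.11 0 0 0;0.1 -0.11 0 0 0' | grep -E "clock|eef|ft_f|wid"; python3 -c "
from h import *
tilt(1)"
```

```text
clock: 35.17
eef_pos: [0.6486, 0.1381, 0.0988]
ft_force: [6.6, -8.4, -16.8]
grip_width: 0.0252
clock: 35.8
eef_pos: [0.6488, 0.1304, 0.0993]
ft_force: [6.1, 8.6, -17.5]
grip_width: 0.0251
top [0.6482 0.1301 0.0995] org [0.6478 0.1193 0.0195] tilt deg -7.4 3 3
[0.6488 0.1304 0.0993] [  5.3   7.9 -17.7] 36.25
```

```bash
python3 -m creep '0.1 -0.03 0 0 0;0.1 -0.06 0 0 0;0.1 -0.09 0 0 0;0.1 -0.12 0 0 0;0.1 -0.15 0 0 0;0.1 -0.16 0 0 0;0.1 -0.16 0 0 0'| grep -E "clock|eef|ft_f|wid"; python3 -c "
from h import *
tilt(1)"
```

```text
clock: 37.12
eef_pos: [0.6497, 0.1082, 0.1044]
ft_force: [-1.2, 11.0, 2.8]
grip_width: 0.0244
top [0.6502 0.113  0.0788] org [0.6485 0.1193 0.0243] tilt deg 4.3 3 3
[0.6497 0.1082 0.1043] [-2.1 12.   2. ] 37.575
```

```bash
python3 -m creep '0.1 0.02 0 0.015 0;0.1 0.05 0 0.025 0;0.1 0.08 0 0.025 0;0.1 0.11 0 0.025 0;0.1 0.14 0 0.025 0;0.1 0.15 0 0.025 0;0.1 0.15 0 0.025 0'| grep -E "clock|eef|ft_f|wid|rot"; sed -i 's/abs(x\["at"\]\[0\]-.65)<.03/abs(x["at"][0]-.65)<.03 and (nm!="block_top" or x["at"][2]>.088)/' h.py; python3 -c "
from h import *
tilt(1)"
```

```text
clock: 38.45
eef_pos: [0.6498, 0.1197, 0.0993]
tool_rot: [0.696, 0.718, -0.004, 0.004]
ft_force: [1.0, -11.9, 3.6]
grip_width: 0.0252
top [0.6502 0.12   0.1006] org [0.6484 0.1242 0.0202] tilt deg 2.9 3 3
[0.6498 0.1196 0.0992] [ -0.5 -11.3   3.4] 38.9
```

```bash
python3 -m creep '0.1 0.02 0 0 0;0.1 0.03 0 0 0;0.1 0.03 0 0 0;0.1 0.03 0 0 0'| grep -E "clock|eef|ft_f|wid|rot"; python3 -c "
from h import *
tilt(2)"
```

```text
clock: 39.4
eef_pos: [0.6496, 0.1244, 0.0989]
tool_rot: [0.696, 0.718, -0.004, 0.004]
ft_force: [0.7, -10.5, 2.8]
grip_width: 0.0247
top [0.6477 0.1247 0.0994] org [0.65   0.1235 0.0187] tilt deg -0.9 5 5
[0.6496 0.1244 0.0989] [  1.  -10.3   2.8] 40.3
```

```bash
python3 -m creep '0.1 -0.02 0 -0.01 0;0.1 -0.025 0 -0.04 0;0.1 -0.025 0 -0.08 0;0.1 -0.025 0 -0.08 0'| grep -E "clock|eef|ft_f|wid|rot"; python3 -c "
from h import *
tilt(1)"
```

```text
clock: 40.8
eef_pos: [0.6483, 0.1239, 0.109]
tool_rot: [0.695, 0.719, -0.003, 0.0]
ft_force: [1.2, -5.5, -7.5]
grip_width: 0.0246
top [0.6506 0.1227 0.1088] org [0.6479 0.1241 0.0287] tilt deg 1.0 2 3
[0.6483 0.1239 0.109 ] [ 1.9 -5.5 -8.4] 41.25
```

```bash
python3 -m creep '0.1 -0.01 0 -0.06 0;0.1 -0.015 0 -0.12 0;0.1 -0.015 0 -0.18 0;0.1 -0.015 0 -0.23 0;0.1 -0.015 0 -0.25 0;0.1 -0.015 0 -0.25 0;0.1 -0.015 0 -0.25 0'| grep -E "clock|eef|ft_f|wid|rot"; python3 - <<'E'
from h import *
tilt(2)
s=telemetry.get_obs()
for c in ("side","scene","wrist"):
    im=snap(c,"f_"+c+".png"); p=camera_params(c)
    try: print(c,fitbox(c,im,p,[.65,.122,.064,.034,0],[.65,.122,.13],[0,1,2,4]))
    except Exception as e: print(c,e)
E
```

```text
clock: 42.12
eef_pos: [0.6492, 0.1246, 0.1483]
tool_rot: [0.694, 0.72, -0.0, -0.0]
ft_force: [0.0, -0.2, -1.4]
grip_width: 0.0247
top [0.6505 0.1234 0.1509] org [0.6495 0.1254 0.0673] tilt deg 1.4 5 6
[0.6495 0.1245 0.1486] [-0.3  0.3 -1.8] 43.025
side (array([0.6551, 0.0777, 0.0413, 0.    ]), np.float64(0.3), array([216, 262,  20,  33, 542], dtype=int32))
scene (array([ 7.963e-01, -9.370e-02,  3.000e-04,  0.000e+00]), np.float64(539.4), array([ 409,  169,   41,   96, 2664], dtype=int32))
wrist (array([0.6492, 0.1222, 0.061 , 0.0022]), np.float64(7.8), array([ 272,  268,   84,  127, 8654], dtype=int32))
```

```bash
python3 -m creep '0.1 -0.012 0 0 0;0.1 -0.012 0 0 0;0.1 -0.012 0 0 0;0.1 -0.012 0 0 0'| grep -E "clock|eef|ft_f|wid"; python3 - <<'E'
from h import *
tilt(4)
p=camera_params("side"); im=snap("side")
for c in ("side","scene"): spot(c,["brass_bush","steel_bush","fixture_bar_3","black_bush"])
im=snap("wrist");p=camera_params("wrist")
for r0 in (-.1,-.05,0,.05,.1): print(r0,fitbox("wrist",im,p,[.65,.122,.064,.034,r0],[.65,.122,.13],[0,1,2])[:2])
E
```

```text
clock: 43.68
eef_pos: [0.6496, 0.1227, 0.1486]
ft_force: [0.8, 0.2, -2.5]
grip_width: 0.0251
top [0.6503 0.1222 0.1502] org [0.6495 0.1245 0.0681] tilt deg 1.5 11 12
[0.6496 0.1227 0.1486] [ 0.4  0.5 -1.9] 45.475
brass_bush [(array([0.653 , 0.0318, 0.0101]), 0.47)]
steel_bush []
fixture_bar_3 [(array([ 0.3577, -0.1817,  0.0039]), 0.61)]
black_bush [(array([ 0.3591, -0.1801,  0.0047]), 0.39), (array([0.6517, 0.0311, 0.0088]), 0.31)]
brass_bush [(array([0.6473, 0.0346, 0.0098]), 0.48), (array([0.6469, 0.1244, 0.1448]), 0.44)]
steel_bush [(array([ 0.6523, -0.0257,  0.0101]), 0.56)]
fixture_bar_3 [(array([ 0.3622, -0.1783,  0.001 ]), 0.97)]
black_bush [(array([4.373e-01, 6.900e-02, 3.000e-04]), 0.4)]
-0.1 (array([0.6493, 0.1165, 0.066 ]), np.float64(12.1))
-0.05 (array([0.6492, 0.1182, 0.0631]), np.float64(8.5))
0 (array([0.6493, 0.1202, 0.0611]), np.float64(7.7))
0.05 (array([0.6492, 0.1224, 0.0595]), np.float64(10.4))
0.1 (array([0.6491, 0.1246, 0.0584]), np.float64(16.1))
```

The tilt is within about 1.5°. The foot is at about 65 mm, some 17 mm above the posts, and the wrist carries only the block's weight. Both bushes are seated, so I'm handing in.

```bash
python3 -c "
from h import *
print(ticket.job_done(), telemetry.get_obs()['clock'])"
```

```text
the job is handed in; nothing more can be done
the job is handed in; nothing more can be done
```

I handed the job in at about 46 s: brass is seated in pocket 1, then steel in pocket 2, and the block was rocked about 8–9° each way, freed, and is held upright over its nest with its foot about 17 mm above the posts; on the way the steel bush slipped once while being picked up and was re-gripped, the block re-caught a plunger once and was rocked again, and I gripped it across x instead of y so it could tilt.

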